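# Refit and lock the dimmer knob

## Robot

A 6-joint arm with a two-finger parallel gripper is mounted at the origin on the work surface; the furniture and walls round the work are solid. World frame = base frame: x ahead of the robot, y to its left, z up, the work surface at z = 0. Lengths are in m, angles in degrees, forces in N, time in s.
With the tool pointing down it reaches from about 0.35 to 0.975 m from the base axis. Payload 7.1 kg.
Tool frame: the origin (TCP) lies between the finger pads; the fingertips stand ctrl.tcp_to_tips ahead of it and the grasp point (between the pads) lies 11 mm behind it (ctrl.tcp_to_tips is the distance from the TCP to the fingertips, in m); z points along the fingers, y is the line along which they close (so a half turn about z gives the same grasp; the last joint's range is limited). The gripper opens to 88 mm and grips with 3 to 60 N. Pads are 20 mm wide; open, the fingers measure 115 mm over their backs; the gripper's body (75 mm by 178 mm) begins 61 mm behind the grasp point.
Start: joints at [-76.203, 24.242, 93.386, -0, 62.372, -1.089], TCP at [0.161, -0.604, 0.231] pointing down, gripper open.
Joint ranges: [-172.04, 172.04], [-51.8, 120.97], [4.93, 147.93], [-75.15, 255.16], [6.16, 154.13], [-145.62, 145.62]. Speed limits (degrees/s): [136.94, 136.94, 172.46, 180, 180, 180].

## Interface

Orientations are given as [roll, pitch, yaw] about the fixed x, y, z axes, in that order (R = Rz(yaw) Ry(pitch) Rx(roll)).
In Python, from bench import observe, cams, ctrl gives the robot as it stands. The module is installed in compiled form; this text tells all that it offers.
- The arm moves only by the tool arm_command, never from a script. Its argument "rows" is a list of rows, each a list of 3 entries, a list of its own where there are three numbers: the closure, from 0 (fully open) to 1 (shut), then the shift along the tool's x, y, z as a fraction of full scale, then the turn, a rotation vector about the tool's x, y, z as a fraction of full scale. In form: [[fingers, [x, y, z], [rx, ry, rz]], ...]. A call has 1 to 8 rows; each row shifts and turns the commanded pose from where the row before left it, along the tool's axes as they then stand; what a row does not reach is not made up. Full scale, the value 1, is 0.6 m for a shift and 0.5 rad for a turn. A row lasts 1/8 s, in which the tool goes at most 62.5 mm and 10.7 degrees, less where a joint would pass 70% of its speed; a pose out of reach is approached as far as the arm can. A call with a number of a shift or a turn outside -1 to 1 is refused whole. A call with a gripper value outside its range is refused whole. The fingers move at their own pace and stop on an object; "newtons" is the grip in N (left out, the last holds). Time passes only in rows, so rows that do not move let the fingers close. It gives the time, the measured TCP pose, the force, the opening and the grip force at its end, in the units of the state.
- observe(): the state, without advancing time (a new reading comes with each control period).
- cams.snapshot(name): name is "side" or "top" or "wrist"; returns the picture (420x560x3 uint8, red, green, blue); there is no depth.
- cams.get_calibration(name): a dict with "mtx" (3x3 intrinsics, pixels), "view" (4x4, takes a point from world to camera coordinates). Camera axes: x right, y down, z forward; pixel columns grow to the right and rows downward; lengths in m; the calibration is good to about 2 mm. A picture is of the moment at which its call begins: read the wrist's pose just before it. get_calibration takes no time and is no camera call; for the wrist camera it gives the pose at the moment of the call.
- ctrl.sign_off(): hands the job in; it is judged then, once.
The state is a dict: "time_s": time; "qpos": joint angles; "qvel": joint speeds; "joint_torque": joint torques, N m; "position": TCP position; "eef_rot": TCP orientation; "force": force on the tool from outside, world axes, zero at the start; "moment": the same for the moment, N m; "opening": finger opening in m; "gripper_force": force on a finger pad.
Only numpy, scipy, OpenCV 4.12 (cv2) and the standard library are available. Lean on these libraries where they do the work, as an engineer would, in place of code of your own. Each camera call takes 0.05 s, during which the arm holds its last target. There are 200 camera calls.

## Task

The black knob has come off the white light dimmer. Set it upright over the D-shaped brass spindle, press lightly and turn it slowly until it drops fully home on the case, then twist it clockwise, taking a fresh grip if need be, until its white line points at the red mark on the case and its lugs are locked under the collar, and let go. Leave the staple box, eraser and dark-capped vial where they are.

Things in the scene. Friction and masses are not known exactly. Their poses are not given: they have to be found in the camera images.
- knob_grip (a point): Centre of the grip of the loose black knob (47 mm tall, 40 to 85 g, standing upright on the desk): a bar 38 mm long (x), 16 mm wide (y), 28 mm tall (19 to 47 mm above the knob's underside); this point is 33 mm above the underside. z up along the knob's axis; +x is the end of the bar with the white line. Below the bar is a round skirt 40 mm across, 20 mm tall.
- knob_foot (a point): Centre of the knob's underside, on its axis, at the mouth of its D-shaped bore (20 mm across, 16 mm deep, flat 5 mm from the axis on the +x, white line, side). Same axes as knob_grip. Two steel lugs stick out at the foot to +x and -x (4 mm thick, 9 mm wide, tips 29 mm from the axis).
- mount (a point): Middle of the flat top of the dimmer, on the spindle's axis; the knob is home when its underside lies here. The dimmer is a white box 120 mm (x) by 150 mm (y) by 45 mm tall, fixed to the desk. z up, +x to the side with grey ticks. As the knob turns at home it carries the spindle to an end stop, with the white line within 0.2 rad of the red mark.
- spindle_top (a point): Centre of the top of the brass D spindle (18 mm diameter, flat 4 mm from axis, 14 mm tall); axes as mount, they do not turn with it. Its turn is not measured: at first the flat faces within 0.6 rad either side of mount +x. Stiff (0.12 N m): light rubbing will not turn it. A knob not lined up rests here; lined up (within 0.13 rad, 1 mm) it drops 14 mm.
- collar (a point): Centre of the top of the dark steel ring round the spindle (axes as mount): inner radius 31 mm, outer 36 mm, 10 mm tall. Two inward tabs (to radius 24.5 mm, 6 to 10 mm above the case, 30 degrees either side of +y and -y). The knob's lugs pass down between the tabs, then turn in under them.
- red_mark (a point): Red mark on the case top, 52 mm from the axis along mount -y. The knob is locked when its white line (+x) points here: a quarter turn clockwise, seen from above, from mount +x.
- staple_box: Bystander: red card box of staples, 40x62x20 mm; origin at the centre of its underside. Leave it alone.
- eraser: Bystander: blue and white eraser, 21x52x13 mm; origin at the centre of its underside. Leave it alone.
- vial_2: Bystander: lidded vial with a dark cap, 42 mm across, 54 mm high; origin at the centre of its underside. Leave it alone.

How it is judged (in metres and radians):
On the way, in this order (a step that is already met when the one before it is completed fails the run):
1. the knob has dropped home on the spindle, not yet twisted to the red mark (horizontal distance between knob_foot and mount below 0.004 m and z of knob_foot in the frame of mount below 0.003 m and angle between knob_foot's own z axis and vertical below 0.12 rad and angle between the x axis of knob_foot and the x axis of mount, either way round below 0.95 rad), for 0.1 s.
2. the knob, still home, is twisted to the red mark (horizontal distance between knob_foot and mount below 0.004 m and z of knob_foot in the frame of mount below 0.003 m and angle between knob_foot's own z axis and vertical below 0.12 rad and angle between the x axis of knob_foot and the y axis of mount, either way round below 0.25 rad), for 0.2 s.
At the end, for the whole second after the job is handed in: The knob stands upright on the spindle with its underside within 3 mm of the case top and within 4 mm of the axis, its white line within 0.25 rad of the direction of the red mark, released (all of step 2); the robot touches nothing.
It fails at once if the staple box is shifted by more than 2 cm (distance of staple_box from where it was at the start of the episode above 0.02 m).
It fails at once if the eraser is shifted by more than 2 cm (distance of eraser from where it was at the start of the episode above 0.02 m).
It fails at once if the dark-capped vial is shifted by more than 2 cm (distance of vial_2 from where it was at the start of the episode above 0.02 m).
It also fails if it takes over 61 s, if anything falls off the work surface, if the arm or the gripper's body presses on something with over 40 N, if the wrist force passes 120 N, or if a joint passes its speed limit or range.

## Working session

There is one attempt and no reset: what is moved stays moved. The work goes in short steps, Python scripts to look and compute and a tool call to move; the robot and the scene stay as the last step left them, time stands still between calls to the robot, and variables do not carry over. Pictures are saved under pics/ and viewed, at most 10 in all, crops included, and the job is handed in when it is done.

Besides the shell and the picture viewer there is one more tool, called by a JSON object that holds its "op" and its "data", one argument or row to a line. arm_command: Moves the arm, as the interface text tells. Shift numbers are shares of 0.6 m and turn numbers shares of 0.5 rad, none past 1 either way. Its arguments: {"type":"object","properties":{"rows":{"type":"array"},"newtons":{"type":"number"}},"required":["rows"]}

```bash
mkdir -p pics; python3 - <<'E'
from bench import observe,cams,ctrl
import cv2,numpy as np
for n in("top","side"):
    im=cams.snapshot(n); cv2.imwrite(f"pics/{n}0.png",cv2.resize(im[:,:,::-1],(800,600),interpolation=cv2.INTER_CUBIC))
    c=cams.get_calibration(n); print(n,np.round(c["mtx"],2).tolist(),np.round(c["view"],4).tolist())
print(observe(),ctrl.tcp_to_tips)
E
```

```text
top [[499.31, 0.0, 287.76], [0.0, 499.31, 212.04], [0.0, 0.0, 1.0]] [[-0.0815, -0.9967, -0.0015, 0.0869], [-0.9702, 0.0797, -0.2289, 0.4183], [0.2283, -0.0172, -0.9734, 1.1924], [0.0, 0.0, 0.0, 1.0]]
side [[516.73, 0.0, 278.58], [0.0, 516.73, 212.44], [0.0, 0.0, 1.0]] [[0.9799, -0.1993, 0.0032, -0.3956], [-0.0976, -0.4933, -0.8643, 0.1184], [0.1739, 0.8467, -0.5029, 1.2104], [0.0, 0.0, 0.0, 1.0]]
{'time_s': 0.1, 'qpos': array([-7.62033810e+01,  2.42796804e+01,  9.34255049e+01, -1.20651135e-03,
        6.23718565e+01, -1.08875058e+00]), 'qvel': array([ 0.10391205, -0.11003539, -0.11792877,  0.02126067,  0.09240577,
        0.07830447]), 'joint_torque': array([ 2.65468898e-04, -5.45612097e+01, -2.74324840e+01,  6.45266287e-02,
        1.88683136e-02, -2.32712392e-05]), 'position': array([ 0.16045848, -0.60355979,  0.2299941 ]), 'eef_rot': array([-1.79922952e+02, -3.95888667e-04,  1.48859295e+01]), 'force': array([-0.02981368,  0.06725185, -0.4413748 ]), 'moment': array([-0.01599929,  0.01321431, -0.03255491]), 'gripper_force': 0.0, 'opening': 0.08784153228409108} 0.008
```

View pics/top0.png

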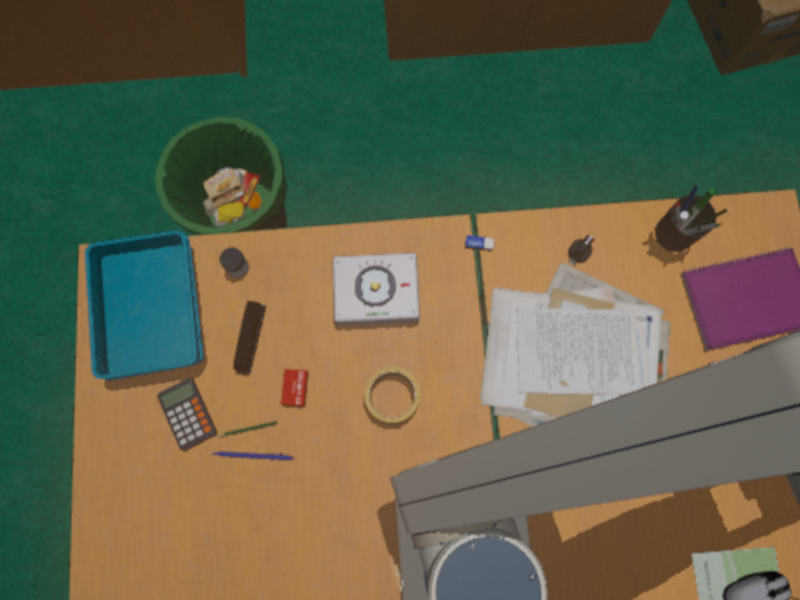

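View pics/side0.png

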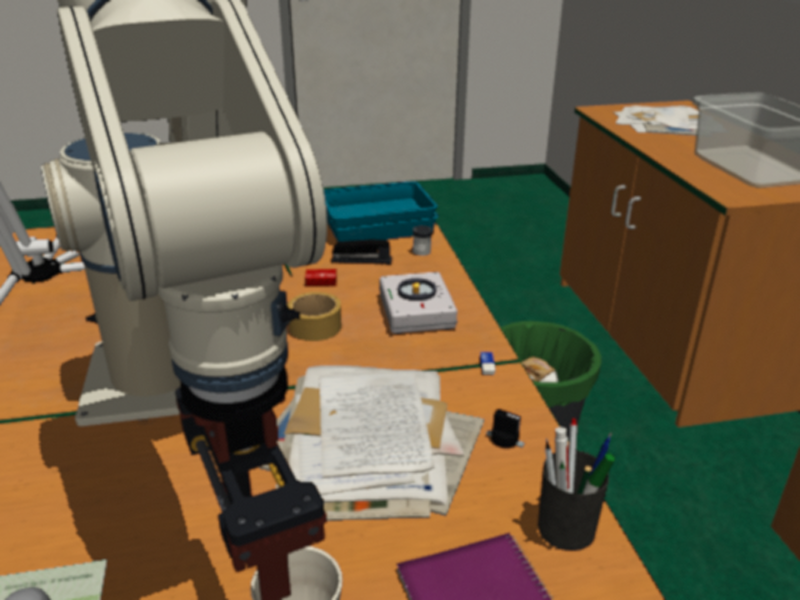

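```bash
cat > h.py <<'E'
import numpy as np,cv2
from bench import observe,cams,ctrl
def ray(n,u,v,z,c=None):
    c=c or cams.get_calibration(n); V=np.array(c["view"]); K=np.array(c["mtx"])
    R,t=V[:3,:3],V[:3,3]; o=-R.T@t; d=R.T@np.linalg.solve(K,[u,v,1]); return o+d*(z-o[2])/d[2]
def proj(n,p,c=None):
    c=c or cams.get_calibration(n); V=np.array(c["view"]); q=np.array(c["mtx"])@(V[:3,:3]@p+V[:3,3]); return q[:2]/q[2]
E
python3 - <<'E'
from h import *
im=cams.snapshot("top")[:,:,::-1]
a=im[165:235,225:300];b=im[150:200,380:430]
out=np.hstack([cv2.resize(a,None,fx=6,fy=6,interpolation=cv2.INTER_CUBIC),cv2.resize(b,(350,350),interpolation=cv2.INTER_CUBIC).copy() if 0 else cv2.resize(np.pad(b,((0,10),(0,5),(0,0))),(385,420),interpolation=cv2.INTER_CUBIC)])
cv2.imwrite("pics/crop1.png",out[:, :800])
print("knob",ray("top",580*.7,248*.7,.035),"mount",ray("top",375*.7,286*.7,.055))
E
```

```text
knob [ 0.50311408 -0.25754875  0.035     ] mount [0.45776401 0.11271387 0.055     ]
```

View pics/crop1.png

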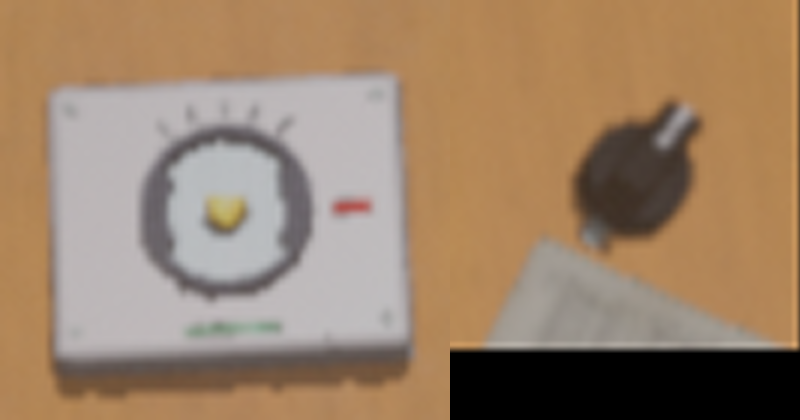

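{"op": "arm_command", "data": {
  "rows": [
    [0,[0,0,-0.06],[0,0,0]],
    [0,[0,0,-0.06],[0,0,0]],
    [0,[0.087,-0.051,0],[0,0,0]],
    [0,[0.087,-0.051,0],[0,0,0]],
    [0,[0.087,-0.051,0],[0,0,0]],
    [0,[0.087,-0.051,0],[0,0,0]],
    [0,[0.087,-0.051,0],[0,0,0]],
    [0,[0.087,-0.051,0],[0,0,0]]
  ]
}}

```text
time_s: 1.15
position: [0.4172, -0.3445, 0.3027]
eef_rot: [180.0, -0.0, 14.9]
force: [1.4, -0.8, -0.6]
opening: 0.0879
gripper_force: 0.0
```

{"op": "arm_command", "data": {
  "rows": [
    [0,[0.087,-0.051,0],[0,0,0]],
    [0,[0.087,-0.051,0],[0,0,0]],
    [0,[0,0,0],[0,0,-0.36]],
    [0,[0,0,0],[0,0,-0.36]],
    [0,[0,0,0],[0,0,-0.36]],
    [0,[0,0,0],[0,0,-0.36]],
    [0,[0,0,0],[0,0,-0.36]],
    [0,[0,0,0],[0,0,-0.36]]
  ]
}}

```text
time_s: 2.15
position: [0.5011, -0.26, 0.3024]
eef_rot: [-180.0, -0.0, 77.1]
force: [0.4, -0.4, -0.2]
opening: 0.0879
gripper_force: 0.0
```

{"op": "arm_command", "data": {
  "rows": [
    [0,[0,0,0],[0,0,-0.36]],
    [0,[0,0,0],[0,0,-0.36]],
    [0,[0,0,0],[0,0,-0.36]],
    [0,[0,0,0],[0,0,-0.36]],
    [0,[0,0,0],[0,0,-0.36]],
    [0,[0,0,0],[0,0,-0.36]],
    [0,[0,0,0],[0,0,-0.2]],
    [0,[0,0,0],[0,0,0]]
  ]
}}

```text
time_s: 3.15
position: [0.5011, -0.26, 0.3024]
eef_rot: [-180.0, -0.0, 144.3]
force: [-0.6, 0.1, 0.2]
opening: 0.0875
gripper_force: 0.0
```

```bash
python3 - <<'E'
from h import *
s=observe();print(s["position"],s["eef_rot"],s["qpos"])
c=cams.get_calibration("wrist");print(np.round(c["mtx"],1),np.round(c["view"],4).tolist())
np.save("w1.npy",c["view"])
print(proj("wrist",np.array([.503,-.258,.035])),proj("wrist",s["position"]))
cv2.imwrite("pics/w1.png",cams.snapshot("wrist")[:,:,::-1])
E
```

```text
[ 0.50109101 -0.260046    0.30242747] [-1.79995502e+02 -3.21831296e-02  1.44319360e+02] [-2.86350268e+01  1.47762960e+01  9.71287671e+01 -5.56908843e-04
  6.81274288e+01 -8.29541806e+01]
[[355.8   0.  278.2]
 [  0.  355.8 201.4]
 [  0.    0.    1. ]] [[0.5831, 0.8124, 0.0013, -0.0825], [0.7771, -0.5582, 0.2908, -0.5906], [0.2369, -0.1685, -0.9568, 0.2965], [0.0, 0.0, 0.0, 1.0]]
[279.23385849 163.33964419] [275.64361575 268.27362421]
```

View pics/w1.png

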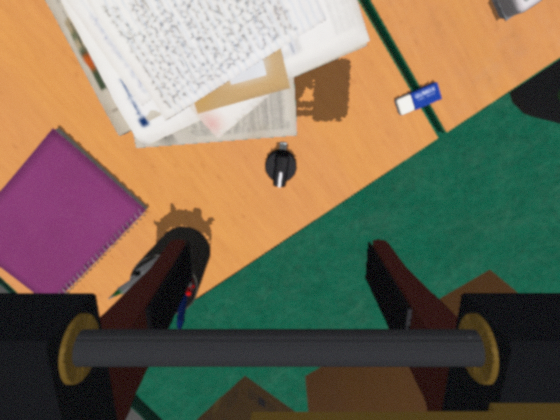

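```bash
python3 - <<'E'
from h import *
im=cams.snapshot("wrist")[:,:,::-1]
cv2.imwrite("pics/w1c.png",cv2.resize(im[135:200,250:315],(585,585),interpolation=cv2.INTER_CUBIC))
E
```

```text
(no output)
```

View pics/w1c.png

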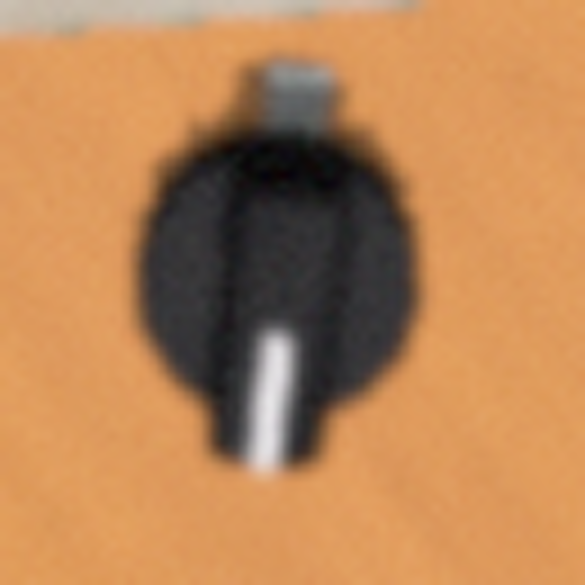

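```bash
python3 - <<'E'
from h import *
R=lambda u,v,z:ray("wrist",u,v,z)[:2]
c=R(281.1,165,.02);e=R(279.2,187.2,.047);s=R(280.8,171.7,.047);l=R(283.3,142.2,.004)
a=lambda d:np.degrees(np.arctan2(d[1],d[0]))
print(c,e,s,l,a(e-s),a(e-l),a(e-c),np.linalg.norm(e-c),np.linalg.norm(c-l))
d=(e-l)/np.linalg.norm(e-l); print(l+d*.029,e-d*.019)
E
```

```text
[ 0.50852789 -0.25902125] [ 0.52447211 -0.27350635] [ 0.5103471  -0.26105501] [ 0.48905067 -0.24148343] -41.39651513759419 -42.11530333446059 -42.254718278743496 0.021541498074383363 0.02620949277880797
[ 0.51056277 -0.26093155] [ 0.51037797 -0.26076448]
```

```bash
python3 - <<'E'
from h import *
t=np.radians(138.2)
for u,v in((190,228),(170,232),(208,250),(183,325),(150,262),(185,235)):
  for z in(.1,.15):
    p=ray("wrist",u,v,z)[:2]-[.5105,-.2607]
    print(u,v,z,np.round([p@[np.cos(t),np.sin(t)],p@[np.sin(t),-np.cos(t)]],3))
E
```

```text
190 228 0.1 [-0.06  -0.092]
190 228 0.15 [-0.039 -0.081]
170 232 0.1 [-0.067 -0.113]
170 232 0.15 [-0.045 -0.099]
208 250 0.1 [-0.084 -0.072]
208 250 0.15 [-0.06  -0.063]
183 325 0.1 [-0.182 -0.096]
183 325 0.15 [-0.144 -0.084]
150 262 0.1 [-0.105 -0.134]
150 262 0.15 [-0.078 -0.117]
185 235 0.1 [-0.069 -0.097]
185 235 0.15 [-0.047 -0.085]
```

{"op": "arm_command", "data": {
  "rows": [
    [0,[0,0,0],[0,0,0.213]],
    [0,[-0.012,0.009,0],[0,0,0]],
    [0,[0,0,0.09],[0,0,0]],
    [0,[0,0,0.09],[0,0,0]],
    [0.3,[0,0,0],[0,0,0]],
    [0.3,[0,0,0],[0,0,0]]
  ]
}}

```text
time_s: 4.0
position: [0.5115, -0.2614, 0.1962]
eef_rot: [180.0, 0.1, 138.3]
force: [-0.3, -0.1, -0.4]
opening: 0.0709
gripper_force: 0.0
```

```bash
python3 - <<'E'
from h import *
im=cams.snapshot("wrist")[:,:,::-1].copy()
q=proj("wrist",np.array([.5105,-.2607,.02]));print(q)
x,y=int(q[0])-50,max(int(q[1])-50,0);print(x,y)
cv2.imwrite("pics/w2c.png",cv2.resize(im[y:y+100,x:x+100],(600,600),interpolation=cv2.INTER_CUBIC))
E
```

```text
[276.3487771  178.66895642]
226 128
```

View pics/w2c.png

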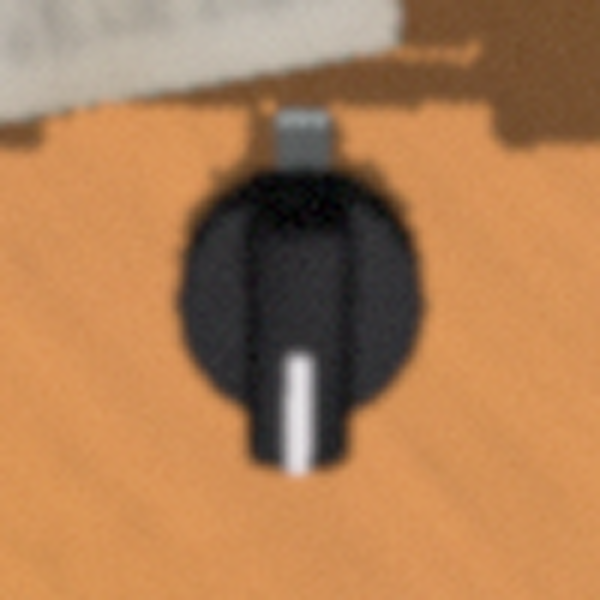

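```bash
python3 - <<'E'
from h import *
s=observe();t=np.radians(138.3);X=np.array([np.cos(t),np.sin(t)]);Y=np.array([np.sin(t),-np.cos(t)])
for u,v,z in((275.7,206.3,.047),(276.7,146.3,.004),(276.3,177.7,.02)):
  p=ray("wrist",u,v,z)[:2]-s["position"][:2];print(p@X,p@Y)
print(s["position"])
E
```

```text
-0.017233228328302284 -0.0007077013560364866
0.030054497292790156 0.00015326234777028255
0.0025961991117784246 -0.0002242854978788335
[ 0.51185216 -0.26166479  0.19693235]
```

{"op": "arm_command", "data": {
  "rows": [
    [0.3,[0.0027,0,0.09],[0,0,0]],
    [0.3,[0,0,0.09],[0,0,0]],
    [0.3,[0,0,0.06],[0,0,0]],
    [0.3,[0,0,0.02],[0,0,0]],
    [0.3,[0,0,0.01],[0,0,0]],
    [0.3,[0,0,0],[0,0,0]]
  ]
}}

```text
time_s: 4.8
position: [0.5101, -0.2604, 0.0341]
eef_rot: [180.0, 0.1, 138.3]
force: [-0.0, -0.1, -0.0]
opening: 0.0613
gripper_force: 0.0
```

{"op": "arm_command", "data": {
  "rows": [
    [0.6,[0,0,0.0045],[0,0,0]],
    [0.9,[0,0,0],[0,0,0]],
    [1,[0,0,0],[0,0,0]],
    [1,[0,0,0],[0,0,0]],
    [1,[0,0,0],[0,0,0]],
    [1,[0,0,0],[0,0,0]],
    [1,[0,0,0],[0,0,0]],
    [1,[0,0,0],[0,0,0]]
  ],
  "newtons": 40
}}

```text
time_s: 5.8
position: [0.509, -0.2598, 0.03]
eef_rot: [-180.0, -0.0, 138.3]
force: [-0.4, 0.0, 1.3]
opening: 0.016
gripper_force: 40.0
```

{"op": "arm_command", "data": {
  "rows": [
    [1,[0,0,-0.04],[0,0,0]],
    [1,[0,0,-0.09],[0,0,0]],
    [1,[0,0,-0.1],[0,0,0]],
    [1,[0,0,-0.1],[0,0,0]],
    [1,[0.068,0.058,0],[0,0,0]],
    [1,[0.068,0.058,0],[0,0,0]],
    [1,[0.068,0.058,0],[0,0,0]],
    [1,[0.068,0.058,0],[0,0,0]]
  ]
}}

```text
time_s: 6.8
position: [0.4793, -0.0457, 0.2279]
eef_rot: [180.0, 0.0, 138.2]
force: [1.5, 0.2, 0.3]
opening: 0.0159
gripper_force: 40.0
```

{"op": "arm_command", "data": {
  "rows": [
    [1,[0.068,0.058,0],[0,0,0]],
    [1,[0.068,0.058,0],[0,0,0]],
    [1,[0.068,0.058,0],[0,0,0]],
    [1,[0,0,0],[0,0,-0.36]],
    [1,[0,0,0],[0,0,-0.36]],
    [1,[0,0,0],[0,0,-0.36]],
    [1,[0,0,0],[0,0,-0.36]],
    [1,[0,0,0],[0,0,0]]
  ]
}}

```text
time_s: 7.8
position: [0.4578, 0.1121, 0.2278]
eef_rot: [-180.0, -0.0, 179.4]
force: [-0.4, 0.0, -0.5]
opening: 0.0159
gripper_force: 40.0
```

```bash
python3 - <<'E'
from h import *
T=lambda x,y,z=.045:ray("top",225+x/6,165+y/6,z)[:2]
a=lambda d:np.degrees(np.arctan2(d[1],d[0]))
print(a(T(50,90)-T(395,75)),a(T(55,358)-T(408,345)),T(228,210,.055))
s=observe();print(s["position"],s["eef_rot"],s["force"])
q=proj("wrist",np.array([.458,.113,.055]));print(q)
im=cams.snapshot("wrist")[:,:,::-1].copy()
cv2.imwrite("pics/w3.png",cv2.resize(im[80:300,150:400],(800,704),interpolation=cv2.INTER_CUBIC)[:600])
E
```

```text
87.89778207609336 87.46220422511198 [0.45817471 0.11143872]
[0.45780673 0.1120904  0.22779893] [-1.79999438e+02 -2.13737418e-02  1.79434305e+02] [-0.35748062  0.00771951 -0.4839502 ]
[278.05834176 181.28649033]
```

View pics/w3.png

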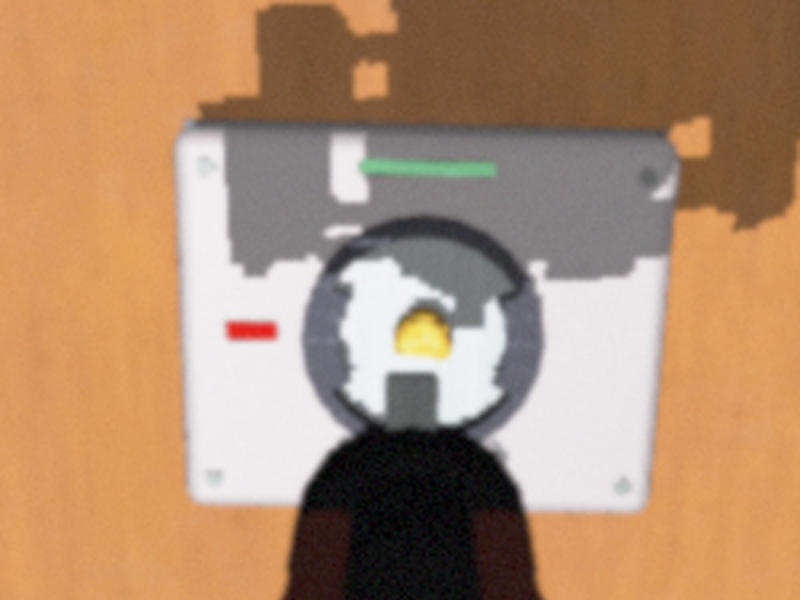

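```bash
python3 - <<'E'
from h import *
W=lambda x,y,z=.045:ray("wrist",150+x/3.2,80+y/3.2,z)[:2]
a=lambda d:np.degrees(np.arctan2(d[1],d[0]))
s=observe();p=s["position"][:2]
A,B,C,D=W(178,130),W(675,135),W(650,510),W(190,503)
print("corners",A,B,C,D,"mean",(A+B+C+D)/4,"len",np.linalg.norm(A-B),np.linalg.norm(A-D))
print("ang",a(B-A)-90,a(C-D)-90,a(D-A),a(C-B))
o=W(423,338,.055);print("collar",o,np.linalg.norm(W(303,338,.055)-W(543,338,.055)))
m=W(252,330);print("red",m,a(m-o)+90,np.linalg.norm(m-o))
# spindle top ellipse visible: left 394 right 453, z .059
print("spindle",W(424,335,.059))
t=np.radians(s["eef_rot"][2]);X=np.array([np.cos(t),np.sin(t)]);Y=np.array([np.sin(t),-np.cos(t)])
for z in(.2018,.1978):
  l=W(412,373,z)-p;print("lug tip tool",l@X,l@Y, "tool proj",proj("wrist",s["position"]))
  for u in(387,438):
    l=W(u,374,z)-p;print(l@X,l@Y)
E
```

```text
corners [0.4021683 0.0467882] [0.40527295 0.19024056] [0.52232847 0.18882484] [0.51816464 0.04233978] mean [0.46198359 0.11704834] len 0.1434859520941753 0.11608160101073489
ang -1.2398240485261738 -1.6281938089935437 -2.196194700644477 -0.6929261031924765
collar [0.46232533 0.11683944] 0.07086835264081938
red [0.4617733  0.06502586] -0.6104188125618748 0.05181651893206079
spindle [0.46039833 0.11710253]
lug tip tool 0.02740179181940814 0.0012661216549871067 tool proj [276.15706226 267.01093732]
0.02723054847158177 -0.002830006786420382
0.027231881316176574 0.005526466351434654
lug tip tool 0.026241573421111053 0.0012747754014397128 tool proj [276.15706226 267.01093732]
0.026066506647104044 -0.00291280911648683
0.026067869250711268 0.005630242703569508
```

{"op": "arm_command", "data": {
  "rows": [
    [1,[-0.0043,0.0058,0.09],[0,0,0.024]],
    [1,[0,0,0.08],[0,0,0]],
    [1,[0,0,0.035],[0,0,0]],
    [1,[0,0,0.01],[0,0,0]],
    [1,[0,0,0],[0,0,0]],
    [1,[0,0,0],[0,0,0]]
  ]
}}

```text
time_s: 8.6
position: [0.4615, 0.1157, 0.1]
eef_rot: [180.0, 0.1, 178.8]
force: [-0.1, 0.3, -1.3]
opening: 0.0158
gripper_force: 40.0
```

```bash
python3 - <<'E'
from h import *
s=observe();print(s["position"],s["eef_rot"],s["force"])
q=proj("wrist",np.array([.462,.117,.059]));print(q)
im=cams.snapshot("wrist")[:,:,::-1].copy()
sd=cams.snapshot("side")[:,:,::-1].copy()
q=proj("side",np.array([.462,.117,.059]));print(q);u,v=int(q[0]),int(q[1])
o=np.hstack([cv2.resize(im[150:300,175:375],(480,360),interpolation=cv2.INTER_CUBIC),cv2.resize(sd[v-50:v+30,u-35:u+36],(320,360),interpolation=cv2.INTER_CUBIC)])
cv2.imwrite("pics/w4.png",o)
E
```

```text
[0.46145177 0.11568381 0.10000415] [1.79972301e+02 1.09568525e-01 1.78791742e+02] [-0.05041015  0.30929469 -1.25201131]
[278.69777401 234.95605165]
[291.50803757 198.99362086]
```

View pics/w4.png

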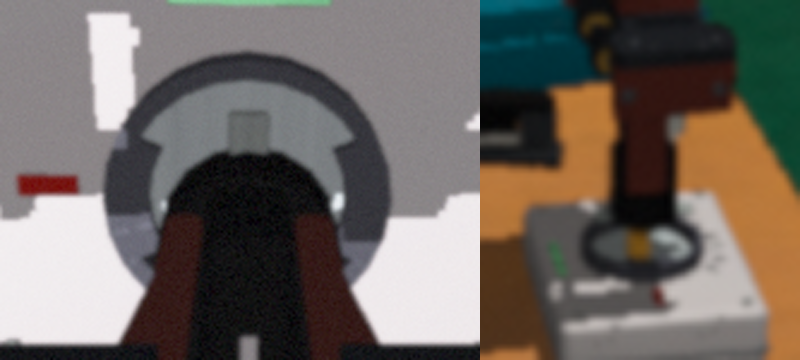

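```bash
python3 - <<'E'
from h import *
W=lambda x,y,z:ray("wrist",175+x/2.4,150+y/2.4,z)[:2]
X=np.array([1,0.])
print("outer far",W(248,54,.055)+[.036,0],"inner far",W(248,80,.055)+[.031,0])
print("tab corners",W(143,136,.055),W(353,138,.055),"LR",(W(104,195,.055)+W(391,195,.055))/2,np.linalg.norm(W(104,195,.055)-W(391,195,.055)))
m=W(48,185,.045);print("red",m)
l=W(249.3,112,.074);print("lug",l,"knob",l+[.029,-.0006],"low",W(249.3,112,.070)+[.029,-.0006])
S=lambda x,y,z:ray("side",256+(x-480)*71/320,148+y*80/360,z)[:2]
print("side: spindle",S(640,233,.059),"collarLR",(S(582,247,.055)+S(699,247,.055))/2,"knob skirt bottom centre",(S(613,215,.070)+S(675,215,.070))/2)
E
```

```text
outer far [0.46132854 0.11751428] inner far [0.46266197 0.11738517]
tab corners [0.44517558 0.09153653] [0.44675214 0.14267627] LR [0.46113143 0.11666685] 0.07141789320682243
red [0.46126578 0.06470682]
lug [0.43406174 0.1175949 ] knob [0.46306174 0.1169949 ] low [0.46423305 0.11698266]
side: spindle [0.4610342  0.11282316] collarLR [0.4592696  0.10339104] knob skirt bottom centre [0.46352284 0.11407824]
```

{"op": "arm_command", "data": {
  "rows": [
    [1,[0.0025,0,0],[0,0,0]],
    [1,[0,0,0],[0,0,-0.26]],
    [1,[0,0,0],[0,0,-0.26]],
    [1,[0,0,0.012],[0,0,0]],
    [1,[0,0,0.004],[0,0,0]],
    [1,[0,0,0.002],[0,0,0]],
    [1,[0,0,0],[0,0,0]]
  ]
}}

```text
time_s: 9.57
position: [0.459, 0.1156, 0.0884]
eef_rot: [180.0, -0.0, -166.3]
force: [-1.1, -0.5, 5.5]
opening: 0.0159
gripper_force: 40.0
```

{"op": "arm_command", "data": {
  "rows": [
    [1,[-0.0016,0,0],[0,0,0]],
    [1,[0,0.0002,0],[0,0,0.16]],
    [1,[0,0.0002,0],[0,0,0.16]],
    [1,[0,0.0002,0],[0,0,0.16]]
  ]
}}

```text
time_s: 10.07
position: [0.4595, 0.1163, 0.0882]
eef_rot: [180.0, -0.1, 179.7]
force: [-0.5, 0.5, 0.6]
opening: 0.0157
gripper_force: 40.0
```

{"op": "arm_command", "data": {
  "rows": [
    [1,[0,0,0.0015],[0,0,0]],
    [1,[0,0,0.001],[0,0,0]]
  ]
}}

```text
time_s: 10.32
position: [0.4602, 0.1162, 0.0866]
eef_rot: [180.0, 0.0, -180.0]
force: [-1.1, 0.6, 1.2]
opening: 0.0157
gripper_force: 40.0
```

{"op": "arm_command", "data": {
  "rows": [
    [1,[0,0,0.0015],[0,0,0]],
    [1,[0,0,0.0015],[0,0,0]],
    [1,[0,0,0],[0,0,0]]
  ]
}}

```text
time_s: 10.7
position: [0.4605, 0.1162, 0.0849]
eef_rot: [180.0, 0.1, 180.0]
force: [2.6, 0.0, -0.2]
opening: 0.016
gripper_force: 40.0
```

{"op": "arm_command", "data": {
  "rows": [
    [1,[0,0,0.003],[0,0,0]],
    [1,[0,0,0.003],[0,0,0]],
    [1,[0,0,0.003],[0,0,0]],
    [1,[0,0,0],[0,0,0]]
  ]
}}

```text
time_s: 11.2
position: [0.4606, 0.1163, 0.0795]
eef_rot: [180.0, 0.1, 180.0]
force: [4.0, 1.1, -1.4]
opening: 0.016
gripper_force: 40.0
```

{"op": "arm_command", "data": {
  "rows": [
    [1,[0,0,0.003],[0,0,0]],
    [1,[0,0,0.0025],[0,0,0]],
    [1,[0,0,0.0015],[0,0,0]],
    [1,[0,0,0.001],[0,0,0]],
    [1,[0,0,0],[0,0,0]]
  ]
}}

```text
time_s: 11.82
position: [0.4606, 0.1162, 0.075]
eef_rot: [180.0, 0.1, 180.0]
force: [5.0, -0.9, 5.0]
opening: 0.0158
gripper_force: 40.0
```

{"op": "arm_command", "data": {
  "rows": [
    [1,[-0.0008,0,0.0005],[0,0,0]],
    [1,[0,0,0],[0,0,0]],
    [1,[0,0.0003,0],[0,0,0.2]],
    [1,[0,0.0003,0],[0,0,0.2]],
    [1,[0,0.0003,0],[0,0,0.2]],
    [1,[0,0,0],[0,0,0]]
  ]
}}

```text
time_s: 12.58
position: [0.4612, 0.1169, 0.075]
eef_rot: [180.0, 0.1, 162.7]
force: [4.9, 0.2, 8.6]
opening: 0.0157
gripper_force: 40.0
```

```bash
python3 - <<'E'
from h import *
s=observe();print(s["position"],s["eef_rot"],s["force"],s["moment"],s["qpos"])
im=cams.snapshot("wrist")[:,:,::-1].copy()
sd=cams.snapshot("side")[:,:,::-1].copy()
o=np.hstack([cv2.resize(im[150:300,175:375],(480,360),interpolation=cv2.INTER_CUBIC),cv2.resize(sd[148:228,256:327],(320,360),interpolation=cv2.INTER_CUBIC)])
cv2.imwrite("pics/w5.png",o)
E
```

```text
[0.46117293 0.11692514 0.07495869] [1.79954006e+02 6.42157248e-02 1.62731477e+02] [4.8910368  0.16284577 8.63044837] [ 0.17916734 -0.78921067 -0.00299303] [ 1.27888034e+01  2.68064726e+01  1.17332586e+02  1.30753824e-02
  3.57823249e+01 -5.99533018e+01]
```

View pics/w5.png

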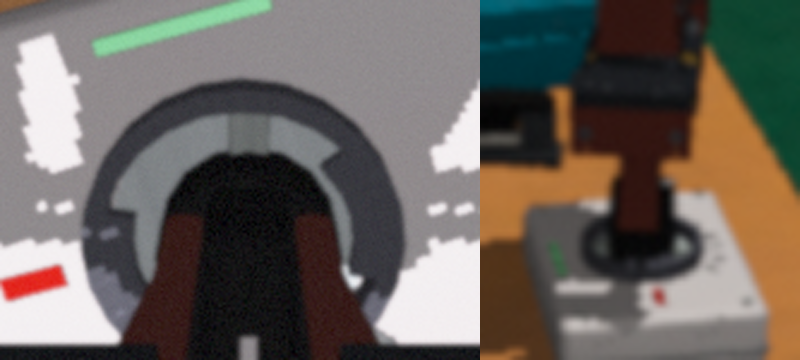

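Knob is home: the lug (249,130) sits inside the collar and the skirt is down in the ring. Continue twisting.

{"op": "arm_command", "data": {
  "rows": [
    [1,[0,0.0003,0],[0,0,0.24]],
    [1,[0,0.0003,0],[0,0,0.24]],
    [1,[0,0.0003,0],[0,0,0.24]],
    [1,[0,0.0003,0],[0,0,0.24]],
    [1,[0,0,0],[0,0,0]]
  ]
}}

```text
time_s: 13.3
position: [0.4626, 0.1167, 0.075]
eef_rot: [179.9, 0.2, 135.3]
force: [8.1, -6.9, 6.5]
opening: 0.0157
gripper_force: 40.0
```

{"op": "arm_command", "data": {
  "rows": [
    [1,[0,0.0003,0],[0,0,0.24]],
    [1,[0,0.0003,0],[0,0,0.24]],
    [1,[0,0.0003,0],[0,0,0.24]],
    [1,[0,0.0003,0],[0,0,0.24]],
    [1,[0,0,0],[0,0,0]]
  ]
}}

```text
time_s: 13.92
position: [0.4631, 0.1165, 0.0751]
eef_rot: [179.9, 0.1, 107.8]
force: [7.3, -11.9, 7.4]
opening: 0.0155
gripper_force: 40.0
```

```bash
python3 - <<'E'
from h import *
s=observe();print(s["position"],s["eef_rot"],s["force"],s["moment"])
E
```

```text
[0.46305485 0.11648568 0.07505405] [1.79863604e+02 1.42197581e-01 1.07801547e+02] [  7.34679755 -11.87007221   7.37001063] [-2.16974414 -1.5949772   0.05755815]
```

{"op": "arm_command", "data": {
  "rows": [
    [1,[-0.0018,0.0003,0],[0,0,0]],
    [1,[0,0,0],[0,0,0.2]],
    [1,[0,0,0],[0,0,0.2]],
    [1,[0,0,0],[0,0,0.2]],
    [1,[0,0,0],[0,0,0]],
    [1,[0,0,0],[0,0,0]]
  ]
}}

```text
time_s: 14.68
position: [0.4627, 0.1155, 0.075]
eef_rot: [179.9, 0.1, 90.7]
force: [5.0, -10.7, 10.9]
opening: 0.0157
gripper_force: 40.0
```

```bash
python3 - <<'E'
from h import *
s=observe();print(s["position"],s["eef_rot"],s["force"],s["moment"])
E
```

```text
[0.4626698  0.11553596 0.07501436] [1.79927479e+02 9.33881048e-02 9.06604545e+01] [  5.04865206 -10.66182872  10.9343651 ] [-1.9118707  -1.08307241  0.05480758]
```

{"op": "arm_command", "data": {
  "rows": [
    [1,[-0.001,0,0],[0,0,0.08]],
    [1,[0,0,0],[0,0,0]],
    [1,[0,0,-0.0006],[0,0,0]],
    [0.7,[0,0,0],[0,0,0]],
    [0.5,[0,0,0],[0,0,0]],
    [0.4,[0,0,0],[0,0,0]],
    [0.4,[0,0,0],[0,0,0]]
  ]
}}

```text
time_s: 15.55
position: [0.4614, 0.1162, 0.0745]
eef_rot: [-179.9, 0.0, 88.3]
force: [-0.2, 0.7, 0.4]
opening: 0.0511
gripper_force: 0.0
```

{"op": "arm_command", "data": {
  "rows": [
    [0.4,[0,0,-0.02],[0,0,0]],
    [0.4,[0,0,-0.06],[0,0,0]],
    [0.4,[0,0,-0.08],[0,0,0]],
    [0.4,[0,0,-0.09],[0,0,0]],
    [0.4,[0,0,0],[0,0,0]]
  ]
}}

```text
time_s: 16.18
position: [0.4645, 0.1168, 0.2295]
eef_rot: [179.5, -0.1, 88.3]
force: [-0.4, -0.5, -1.0]
opening: 0.0526
gripper_force: 0.0
```

```bash
python3 - <<'E'
from h import *
s=observe();print(s["position"],s["eef_rot"],s["opening"],s["force"])
im=cams.snapshot("wrist")[:,:,::-1].copy()
sd=cams.snapshot("side")[:,:,::-1].copy()
o=np.hstack([cv2.resize(im[80:280,180:380],(440,440),interpolation=cv2.INTER_CUBIC),cv2.resize(sd[148:228,256:320],(352,440),interpolation=cv2.INTER_CUBIC)])
cv2.imwrite("pics/w6.png",o)
E
```

```text
[0.46452605 0.11677608 0.2294607 ] [ 1.79497413e+02 -1.32528449e-01  8.83126327e+01] 0.05264713554532772 [-0.35056545 -0.53063818 -1.02420716]
```

View pics/w6.png

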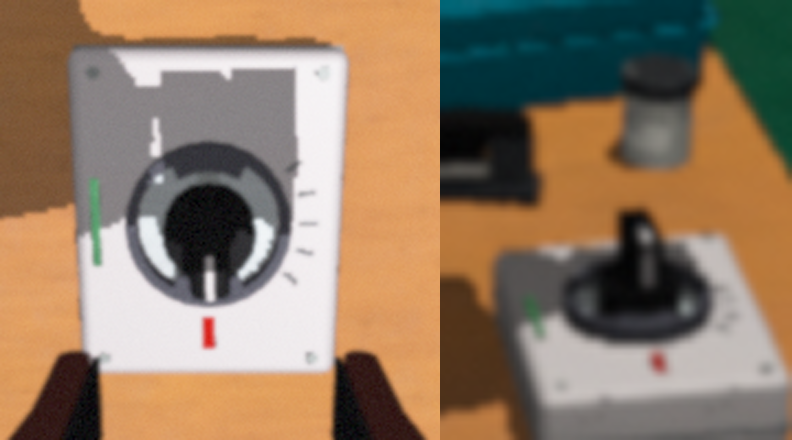

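The white line (209,280) points straight at the red mark (208,333). The knob is seated and released.

```bash
python3 -c "
from bench import ctrl
print(ctrl.sign_off())"
```

```text
the job is handed in; nothing more can be done
None
```

The knob is home on the spindle, twisted clockwise until its white line points at the red mark, and released; I handed the job in at about 16 s, and sign-off returned no verdict.

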